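# Pack the plugs down the magazine tube

### The job

The feed magazine is half loaded: one wooden plug is stuck part-way down its tube. Set the loose plug upright into the tube's mouth and let go, then take the packing rod from its stand and ram both plugs down until the lower one sits hard on the hidden stop (press home with about 20 N, and never with more than about 40 N) and no gap is left between them. Stand the rod back in its stand and leave the other things where they are.

Things in the scene. Friction and masses are not known exactly. Their poses are not given: they have to be found in the camera images.
- tube_mouth (a point): Centre of the open top of the magazine, an upright aluminium tube 58 mm across, fixed to the bench by a dark round flange. The mouth is 172 mm above the bench; z points up the axis. Bore 52 mm; inside, three sprung upright steel strips, flared at the top, leave 40 mm (give 2 mm) and grip the plugs: they do not fall, and take a push of 5 to 12 N to slide.
- magazine: The magazine, origin on the tube's axis at bench height, z up. Hidden in the tube is a stop with a stiff rubber buffer (gives 2 mm at most), set anew each time, its face anywhere from 12 to 36 mm above the bench: only the pushing force, rising well past the sliding force, tells that the plugs have bottomed out.
- inner_plug_center (a point): Centre of the plug already stuck in the tube: wooden cylinder 40 mm in diameter, 60 mm long, ends chamfered 3 mm, z along its axis. Its top lies 38 to 52 mm below the mouth.
- loose_plug_center (a point): Centre of the loose plug, same size (40 mm in diameter, 60 mm long, so 30 mm above the bench), about 0.06 kg, standing upright on the bench, z along its axis.
- rod_grip (a point): Middle of the handle of the packing rod: an upright rod 114 mm long. Dark wooden handle 26 mm in diameter and 54 mm long at the top, steel collar 34 mm across below it (top of collar 26 mm below this point), 16 mm shaft, 32 mm round flat foot at the bottom. z points along the rod from foot to handle; the foot's underside is 86 mm below this point. About 0.15 kg.
- rod_foot (a point): Centre of the flat underside of the packing rod's foot.
- rod_stand: Wooden block 90 x 90 x 35 mm fixed on the bench, origin at the centre of its underside; a round hole 43 mm wide and 25 mm deep in its middle (hole floor 10 mm above the bench) in which the rod stands loosely.
- tape_measure: Bystander: tape measure, 58 x 77 x 62 mm, origin at the centre of its underside.
- spring_clamp: Bystander: black spring clamp lying flat, 75 x 106 x 20 mm, origin at the centre of its underside.
- offcut_0: Bystander: flat pine offcut, 89 x 146 x 22 mm, origin at the centre of its underside.
- inner_plug: The inner plug again (same thing as its centre); origin at the centre of its underside.
- loose_plug: The loose plug again (same thing as its centre); origin at the centre of its underside.
- rod: The packing rod again; origin at the centre of its foot's underside.
Things that resemble listed ones, but are neither listed nor needed, are in the scene too. What is shaped like the loose_plug but green or yellow is not meant. What is shaped like the rod but blue is not meant.

How it is judged:
By the outcome, as a careful person would: the job done as asked, in the order asked, and still so for the second after the job is handed in, with the robot touching nothing.
It also fails if it takes over 67 s, if anything falls off the work surface, if the arm or the gripper's body presses on something with over 40 N, if the wrist force passes 120 N, or if a joint passes its speed limit or range.

### The arm

A 6-joint arm with a two-finger parallel gripper is mounted at the origin on a cart in front of the work surface, level with it; the furniture and walls round the work are solid. World frame = base frame: x ahead of the robot, y to its left, z up, the work surface at z = 0. Lengths are in m, angles in degrees, forces in N, time in s.
With the tool pointing down it reaches from about 0.35 to 0.875 m from the base axis. Payload 4.2 kg.
Tool frame: the origin (TCP) lies midway between the tips of the shut fingers; the grasp point (between the pads) lies 19 mm behind it; z points along the fingers, y is the direction in which the jaws open and shut (so a half turn about z gives the same grasp; the last joint's range is limited). The gripper opens to 87 mm and grips with 3 to 60 N. Pads are 19 mm wide; open, the fingers measure 117 mm over their backs; the gripper's body (75 mm by 190 mm) begins 51 mm behind the grasp point.
Start: joints at [-50.271, 22.042, 0.453, 0, -68.411, -14.817], TCP at [0.263, -0.567, 0.191] pointing down, gripper open.
Joint ranges: [-179.83, 179.83], [-69.29, 118.12], [-61.27, 80.66], [-181.25, 117.63], [-171.15, -9.14], [-177.46, 177.46]. Speed limits (degrees/s): [159.86, 159.86, 180, 180, 180, 180].

### API

Orientations are given as a 3x3 rotation matrix whose columns are the frame's x, y, z axes.
In Python, from station import r gives the robot as it stands.
- The arm moves only by the tool servo_tool, never from a script. Its arguments are lists of equal length, an entry for each row: "slide": the shift along the world's x, y, z in units of 60 mm (1.0 is 60 mm), a list of three; "twist": the turn, a rotation vector about the world's x, y, z in units of 6 degrees (1.0 is 6 degrees), a list of three; "gripper": the closure, from 0 (fully open) to 1 (shut). In form: {"slide": [[x, y, z], ...], "twist": [[wx, wy, wz], ...], "gripper": [gripper, ...]}. A call has 1 to 12 rows; each row shifts and turns the commanded pose from where the row before left it; what a row does not reach is not made up. A row lasts 1/8 s, in which the tool goes at most 62.5 mm and 10.7 degrees, less where a joint would pass 70% of its speed; a pose out of reach is approached as far as the arm can. A call is refused whole if a number of a shift passes 1 or a number of a turn 1, either way. A call with a gripper value outside its range is refused whole. The fingers move at their own pace and stop on an object; the grip force is fixed at half the most. Time passes only in rows, so rows that do not move let the fingers close. It gives the time, the measured TCP pose, the force and the opening at its end, in the units of the state.
- r.sense(): the state, without advancing time (a new reading comes with each control period).
- r.capture(name): name is "side" or "top"; returns a dict with "image" (400x640x3 uint8, blue, green, red), "intrinsics" (3x3 intrinsics, pixels), "R" (3x3) and "t" (3): a world point X has camera coordinates R X + t. Camera axes: x right, y down, z forward; pixel columns grow to the right and rows downward; lengths in m; the calibration is good to about 2 mm. A picture is of the moment at which its call begins. There is no depth.
- r.finish_job(): hands the job in, once; it reports no verdict.
The state is a dict: "time_s": time; "joints": joint angles; "joint_velocities": joint speeds; "effort": joint torques, N m; "tcp_pos": TCP position; "ee_rot": TCP orientation; "wrist_force": force on the tool from outside, world axes, zero at the start; "moment": the same for the moment, N m; "gripper_width": opening from 0.0 (shut) to 1.0 (fully open).
Only numpy, scipy, OpenCV 4.12 (cv2) and the standard library are available. Lean on these libraries where they do the work, as an engineer would, in place of code of your own. Each camera call takes 0.05 s, during which the arm holds its last target.

## Working session

There is one attempt and no reset: what is moved stays moved. The work goes in short steps, Python scripts to look and compute and a tool call to move; the robot and the scene stay as the last step left them, time stands still between calls to the robot, and variables do not carry over. Pictures are saved under pics/ and viewed, and the job is handed in when it is done.

Besides the shell and the picture viewer there is one more tool, called after "Emit:" as name(argument=value, ...) on one line, values as JSON. servo_tool: Moves the arm, as the interface text tells. Its arguments: {"type":"object","properties":{"slide":{"type":"array","items":{"type":"array","items":{"type":"number"}}},"twist":{"type":"array","items":{"type":"array","items":{"type":"number"}}},"gripper":{"type":"array","items":{"type":"number"}}},"required":["slide","twist","gripper"]}

```bash
ls; mkdir -p pics
python3 - <<'E'
from station import r
import cv2,numpy as np
for n in("side","top"):
    c=r.capture(n); cv2.imwrite(f"pics/{n}0.png",c["image"]); print(n,c["intrinsics"],np.round(c["R"],4).tolist(),c["t"])
print(r.sense())
E
```

```text
pics
side [[474.32122026   0.         319.52433064]
 [  0.         474.32122026 198.83030096]
 [  0.           0.           1.        ]] [[0.9942, -0.1074, 0.0069], [-0.0624, -0.6274, -0.7762], [0.0876, 0.7712, -0.6305]] [-0.48425606  0.12560344  1.4598212 ]
top [[381.80332502   0.         321.82791853]
 [  0.         381.80332502 200.23248512]
 [  0.           0.           1.        ]] [[-0.0175, -0.9993, 0.0342], [-0.9928, 0.0133, -0.1189], [0.1184, -0.036, -0.9923]] [-0.02570718  0.51851148  0.9904677 ]
{'time_s': 0.1, 'joints': array([-5.02703361e+01,  2.20861515e+01,  3.86165420e-01, -2.47452343e-02,
       -6.84104583e+01, -1.48167595e+01]), 'joint_velocities': array([-0.01296216,  0.006697  ,  0.15824436,  0.16468547, -0.00101878,
       -0.04056895]), 'effort': array([-4.61173349e-04, -3.91688883e+01,  1.87935483e+01,  4.23188746e+00,
        1.34661849e-02, -8.98442886e-05]), 'tcp_pos': array([ 0.26302924, -0.56628749,  0.18986282]), 'ee_rot': array([[-9.07016208e-01, -4.21094700e-01, -9.23199706e-04],
       [-4.21095699e-01,  9.07014547e-01,  1.73912595e-03],
       [ 1.05018842e-04,  1.96617085e-03, -9.99998062e-01]]), 'wrist_force': array([0.36335094, 0.43142744, 0.08836267]), 'moment': array([ 0.02253102, -0.00258069,  0.08555455]), 'gripper_width': 0.9973478148703627}
```

View pics/side0.png

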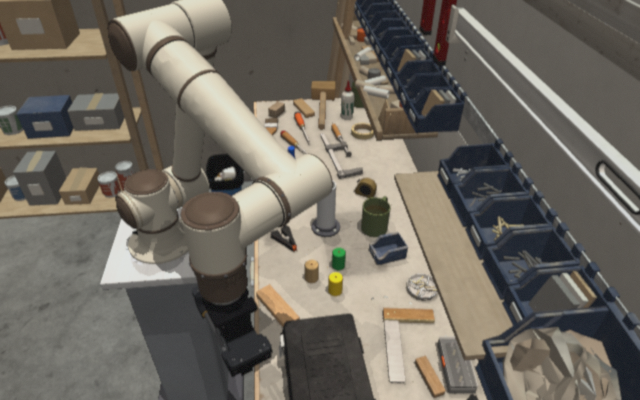

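View pics/top0.png

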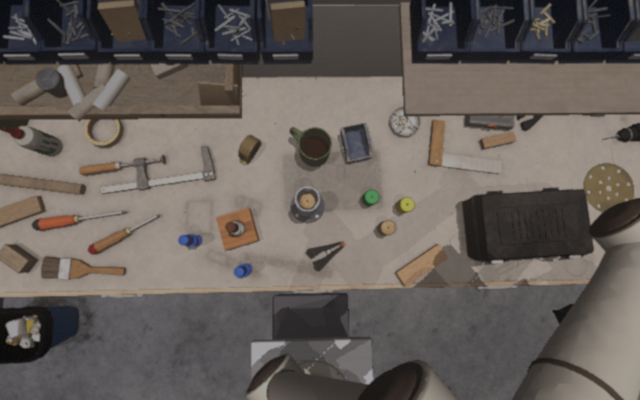

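Run:
```python
import cv2,numpy as np
t=cv2.imread("pics/top0.png");s=cv2.imread("pics/side0.png")
f=lambda im,x,y,w,h,k:cv2.resize(im[y:y+h,x:x+w],None,fx=k,fy=k,interpolation=cv2.INTER_CUBIC)
cv2.imwrite("pics/c1.png",np.hstack([f(t,195,180,65,75,6),f(t,350,180,65,75,6)]))
cv2.imwrite("pics/c2.png",np.hstack([f(t,275,175,65,60,6),f(s,295,170,65,60,6)]))
cv2.imwrite("pics/c3.png",f(s,290,230,65,70,7))
```

```text
(no output)
```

View pics/c1.png

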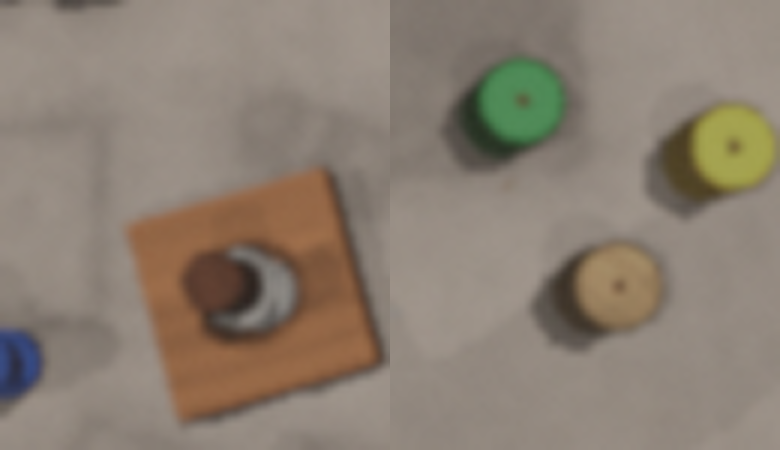

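View pics/c2.png

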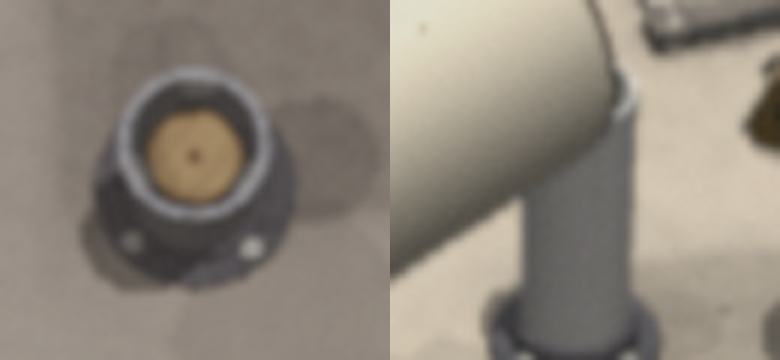

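View pics/c3.png

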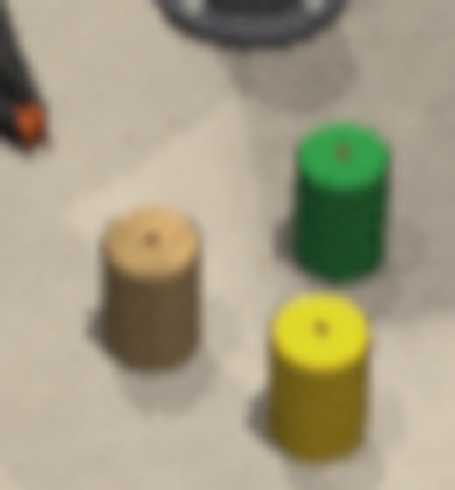

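```bash
cat > h.py <<'E'
import numpy as np,cv2
from station import r
C={}
def cam(n):
    if n not in C: C[n]=r.capture(n)
    return C[n]
def px2w(n,u,v,z):
    c=cam(n);d=np.linalg.inv(c["intrinsics"])@[u,v,1];R,t=c["R"],c["t"]
    o=-R.T@t;d=R.T@d;return o+d*(z-o[2])/d[2]
def w2px(n,X):
    c=cam(n);p=c["intrinsics"]@(c["R"]@np.array(X)+c["t"]);return p[:2]/p[2]
E
python3 - <<'E'
from h import *
np.set_printoptions(precision=4,suppress=True)
print("plug",px2w("top",387.8,227.2,.06),px2w("side",311.2,263.8,.06))
print("tube",px2w("top",307.1,198.4,.172))
print("rodtop",px2w("top",231.1,226.9,.123),"collar",px2w("top",236.8,227.9,.07))
x,y=195-.4,180-.4
for p in [(127,228),(325,168),(383,362),(182,424)]: print("stand",px2w("top",x+p[0]/6,y+p[1]/6,.035))
print("flange px",w2px("top",[*px2w("top",307.1,198.4,.172)[:2],0.01]))
print("inner", px2w("top",275+196/6-.4,175+156/6-.4,.127))
for n,u,v in(("grn",372,197),("yel",407,205)):print(n,px2w("top",u,v,.06))
print("blue",px2w("top",189,240,.1),px2w("top",243,270,.1), "mug",px2w("top",313,147,.1),"clamp tip",px2w("top",340,243,.02),px2w("top",317,250,.02))
E
```

```text
plug [ 0.4419 -0.2027  0.06  ] [ 0.4418 -0.2027  0.06  ]
tube [0.506  0.0052 0.172 ]
rodtop [0.4457 0.1881 0.123 ] collar [0.4458 0.1844 0.07  ]
stand [0.4754 0.246  0.035 ]
stand [0.5006 0.16   0.035 ]
stand [0.4151 0.1344 0.035 ]
stand [0.3898 0.2211 0.035 ]
flange px [307.3444 205.753 ]
inner [0.5062 0.005  0.127 ]
grn [ 0.5214 -0.1641  0.06  ]
yel [ 0.4991 -0.2555  0.06  ]
blue [0.4167 0.2942 0.1   ] [0.3421 0.163  0.1   ] mug [ 0.6461 -0.0112  0.1   ] clamp tip [ 0.4036 -0.0808  0.02  ] [ 0.3861 -0.0189  0.02  ]
```

Candidates (top view):
- **Plug:** the tan one at (388,227) is wanted. Green at (372,197) and yellow at (407,205) are excluded.
- **Rod:** the brown-handled one in its stand at (231,227) is wanted. Blue rods at (189,240) and (243,270) are excluded.

The crops confirm both choices. Tube mouth is at (307,198). Both cameras put the plug at (0.442,-0.203).

Emit:
servo_tool(slide=[[0, 0, 0.5], [0.332, 0.672, 0], [0.332, 0.672, 0], [0.332, 0.672, 0], [0.332, 0.672, 0], [0.332, 0.672, 0], [0.332, 0.672, 0], [0.332, 0.672, 0], [0.332, 0.672, 0], [0.332, 0.672, 0], [0, 0, 0], [0, 0, 0]], twist=[[0, 0, 0], [0, 0, -0.65], [0, 0, -0.65], [0, 0, -0.65], [0, 0, -0.65], [0, 0, -0.65], [0, 0, -0.65], [0, 0, -0.65], [0, 0, -0.65], [0, 0, -0.65], [0, 0, 0], [0, 0, 0]], gripper=[0, 0, 0, 0, 0, 0, 0, 0, 0, 0, 0, 0])

```text
time_s: 1.7
tcp_pos: [0.4424, -0.2039, 0.2207]
ee_rot: [[-0.984, 0.176, -0.0], [0.176, 0.984, 0.0], [0.0, -0.0, -1.0]]
wrist_force: [-1.0, -0.3, 0.6]
gripper_width: 1.004
```

Emit:
servo_tool(slide=[[-0.005, 0.02, -0.7], [0, 0, -0.7], [0, 0, -0.7], [0, 0, -0.55], [0, 0, -0.395], [0, 0, 0], [0, 0, 0], [0, 0, 0], [0, 0, 0], [0, 0, 0], [0, 0, 0], [0, 0, 0]], twist=[[0, 0, 0], [0, 0, 0], [0, 0, 0], [0, 0, 0], [0, 0, 0], [0, 0, 0], [0, 0, 0], [0, 0, 0], [0, 0, 0], [0, 0, 0], [0, 0, 0], [0, 0, 0]], gripper=[0, 0, 0, 0, 0, 0, 0.7, 0.7, 0.7, 0.7, 0.7, 0.7])

```text
time_s: 3.2
tcp_pos: [0.4423, -0.2027, 0.0382]
ee_rot: [[-0.984, 0.177, 0.0], [0.177, 0.984, -0.0], [-0.0, -0.0, -1.0]]
wrist_force: [-0.5, 0.4, -0.1]
gripper_width: 0.403
```

```bash
cat > snap.py <<'E'
import sys
from h import *
tag=sys.argv[1]
s=r.sense();print(s["time_s"],s["tcp_pos"].round(4),s["wrist_force"].round(1),round(s["gripper_width"],3))
out=[]
for a in sys.argv[2:]:
    n,x,y=a.split(",");x=int(x);y=int(y)
    im=cam(n)["image"];y0=max(0,y-40);x0=max(0,x-40)
    print(n,x0,y0);out.append(cv2.resize(im[y0:y0+80,x0:x0+80],(400,400),interpolation=cv2.INTER_CUBIC))
cv2.imwrite(f"pics/{tag}.png",np.hstack(out))
E
python3 snap.py g1 side,312,270 top,388,228
```

```text
3.2 [ 0.4423 -0.2027  0.0382] [-0.5  0.4 -0.1] 0.403
side 272 230
top 348 188
```

View pics/g1.png

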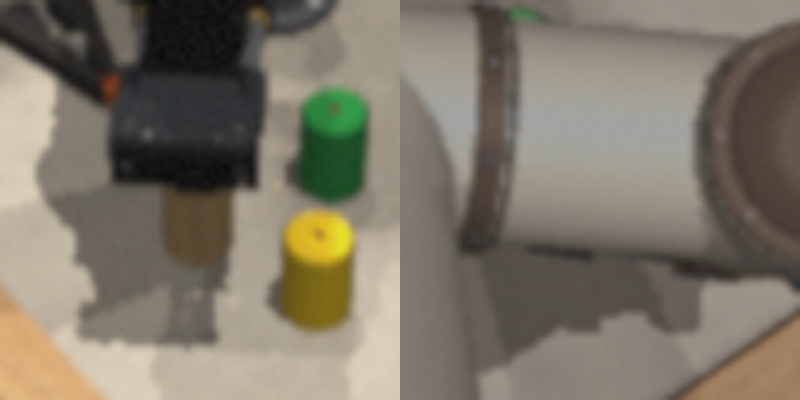

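The jaws are around the tan plug (side ≈ (311,278)) and the neighbours are untouched. The opening reads 35 mm for a 40 mm plug, so I'll recheck it on the lift.

Emit:
servo_tool(slide=[[0, 0, 0], [0, 0, 0.5], [0, 0, 0.7], [0, 0, 0.8], [0, 0, 0.8], [0, 0, 0], [0, 0, 0]], twist=[[0, 0, 0], [0, 0, 0], [0, 0, 0], [0, 0, 0], [0, 0, 0], [0, 0, 0], [0, 0, 0]], gripper=[0.7, 0.7, 0.7, 0.7, 0.7, 0.7, 0.7])

```text
time_s: 4.18
tcp_pos: [0.4416, -0.2024, 0.2055]
ee_rot: [[-0.984, 0.177, -0.001], [0.177, 0.984, 0.001], [0.001, 0.001, -1.0]]
wrist_force: [0.6, -0.1, -0.4]
gripper_width: 0.3
```

```bash
python3 - <<'E'
from h import *
print(w2px("side",[.442,-.203,.17]))
print(w2px("side",[.506,.005,.172]),w2px("side",[.506,.005,.236]))
E
python3 snap.py g2 side,311,200 top,307,198
```

```text
[311.12767217 234.72254664]
[326.11619453 184.38966814] [326.46516432 166.62615196]
4.225 [ 0.4413 -0.2024  0.2049] [-0.2  0.3 -0.5] 0.3
side 271 160
top 267 158
```

View pics/g2.png

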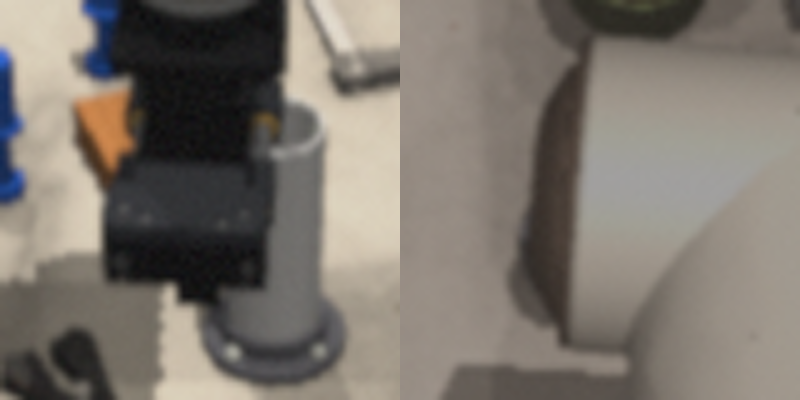

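The jaws reached the commanded 0.3 with nothing between them, so the plug wasn't held. Next I check where it is.

```bash
python3 snap.py g3 side,312,270 side,330,300
```

```text
4.325 [ 0.4414 -0.2026  0.2047] [1.2 0.5 0.2] 0.302
side 272 230
side 290 260
```

View pics/g3.png

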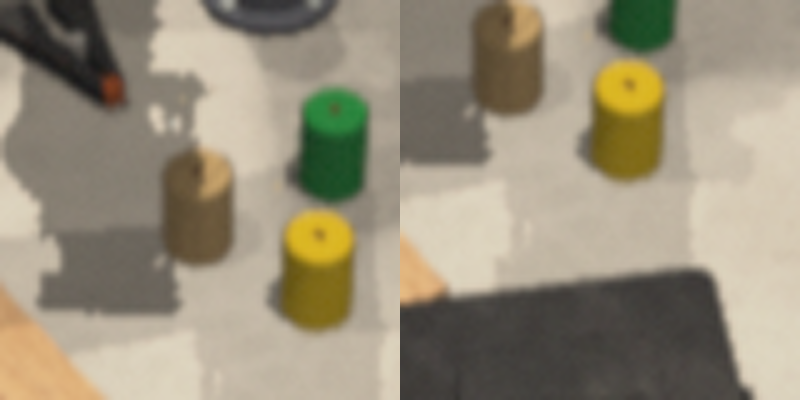

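Run:
```python
from h import *
s=r.sense();p=s["tcp_pos"];R=s["ee_rot"]
print(R.round(3), s["gripper_width"])
for l in [(0,0,0),(0,-.013,0),(0,-.03,0),(0,.013,0),(0,.03,0),(.0095,-.03,0),(0,-.06,-.07),(.0375,-.0375,-.07),(-.0375,-.0375,-.07),(.0375,.0375,-.07)]:
    print(l,w2px("side",p+R@np.array(l)).round(1))
im=cam("side")["image"];cv2.imwrite("pics/g4.png",cv2.resize(im[150:240,250:370],None,fx=6,fy=6,interpolation=cv2.INTER_CUBIC))
```

```text
[[-0.984  0.177 -0.003]
 [ 0.177  0.984  0.   ]
 [ 0.003 -0.    -1.   ]] 0.2989486080469438
(0, 0, 0) [310.9 224.7]
(0, -0.013, 0) [310.4 228.2]
(0, -0.03, 0) [309.9 232.8]
(0, 0.013, 0) [311.3 221.3]
(0, 0.03, 0) [311.8 217. ]
(0.0095, -0.03, 0) [306.1 232.5]
(0, -0.06, -0.07) [308.7 219.8]
(0.0375, -0.0375, -0.07) [294.  212.8]
(-0.0375, -0.0375, -0.07) [325.1 214.4]
(0.0375, 0.0375, -0.07) [297.3 193.5]
```

View pics/g4.png

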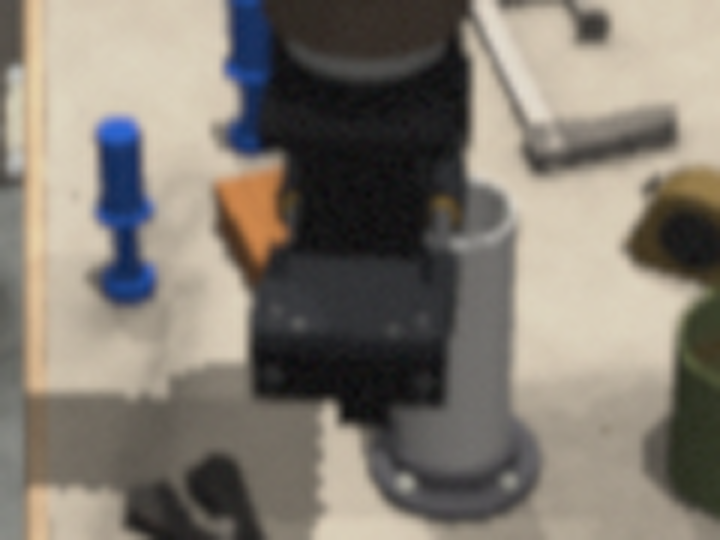

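Run:
```python
from h import *
im=cv2.imread("pics/side0.png")
cv2.imwrite("pics/g5.png",cv2.resize(im[280:380,180:300],None,fx=6,fy=6,interpolation=cv2.INTER_CUBIC))
p=np.array([.263,-.566,.190]);R=np.array([[-.907,-.421,0],[-.421,.907,0],[0,0,-1]])
for l in [(0,0,0),(0,-.0585,0),(0,.0585,0),(0,-.0435,0),(0,.0435,0),(.0375,-.095,-.07),(-.0375,-.095,-.07),(.0375,.095,-.07),(-.0375,.095,-.07)]:
    print(l,((w2px("side",p+R@np.array(l))-[180,280])*6).round(0))
```

```text
(0, 0, 0) [344. 486.]
(0, -0.0585, 0) [419. 630.]
(0, 0.0585, 0) [274. 353.]
(0, -0.0435, 0) [399. 592.]
(0, 0.0435, 0) [292. 386.]
(0.0375, -0.095, -0.07) [330. 667.]
(-0.0375, -0.095, -0.07) [567. 543.]
(0.0375, 0.095, -0.07) [ 99. 195.]
(-0.0375, 0.095, -0.07) [312. 102.]
```

View pics/g5.png

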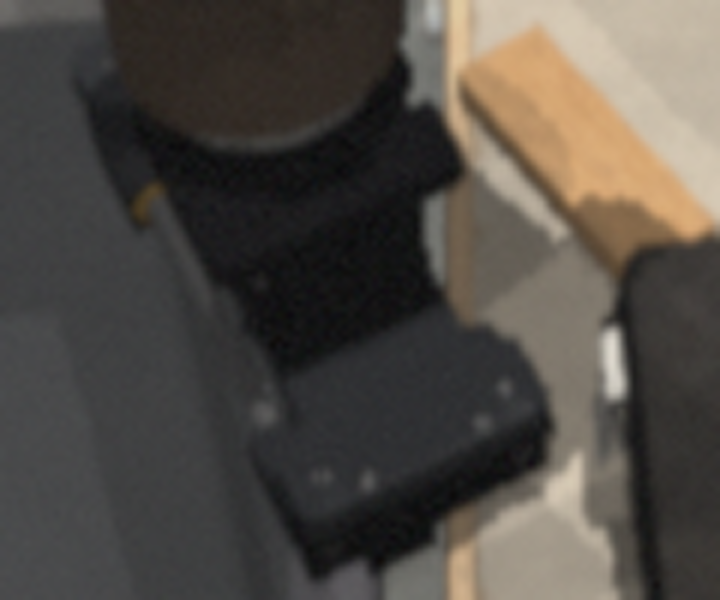

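The side view puts the gripper higher than its reported z. The tips at "0.038" passed above the 60 mm plug without touching it. I'll fit the offset from the two views.

Run:
```python
from h import *
from scipy.optimize import least_squares
s=r.sense();A=[(np.array([.263,-.566,.190]),np.array([[-.907,-.421,0],[-.421,.907,0],[0,0,-1]]),[180+315/6,280+575/6],[180+545/6,280+455/6]),
 (s["tcp_pos"],s["ee_rot"],[250+255/6,150+398/6],[250+442/6,150+405/6])]
def f(q,hy=.095):
    e=[]
    for p,R,a,b in A:
        for sx,o in((1,a),(-1,b)):
            e.append(w2px("side",p+R@np.array([sx*.0375+q[0],-hy+q[1],-.07+q[2]]))-o)
    return np.ravel(e)
for idx in ([0,1,2],[2],[1]):
    def g(v):
        q=np.zeros(3);q[idx]=v;return f(q)
    S=least_squares(g,np.zeros(len(idx)));print(idx,S.x.round(4),S.fun.round(1))
S=least_squares(lambda v:f([0,0,v[0]],v[1]),[0,.09]);print(S.x,S.fun.round(1))
```

```text
[0, 1, 2] [-0.0015  0.011  -0.0298] [-1.2  0.3  0.7 -0.1 -0.4 -0.3  1.1  0.3]
[2] [-0.043] [-0.3  1.6  2.4  0.8 -1.7 -1.5  0.3 -1. ]
[1] [0.0325] [-4.9  0.1 -4.4  0.5  0.4  3.2  0.9  3.7]
[-0.03202572  0.08563165] [-1.8  0.7  0.3  0.3 -1.1 -0.6  0.5 -0. ]
```

The offset is about +40 mm. I'll descend open-jawed around the plug in two stages and check it by image and force.

Emit:
servo_tool(slide=[[0, 0, 0], [0, 0, 0], [0, 0, 0], [0, 0, 0], [0, 0, -0.8], [0, 0, -0.8], [0, 0, -0.8], [0, 0, -0.4], [0, 0, -0.3], [0, 0, -0.2], [0, 0, 0]], twist=[[0, 0, 0], [0, 0, 0], [0, 0, 0], [0, 0, 0], [0, 0, 0], [0, 0, 0], [0, 0, 0], [0, 0, 0], [0, 0, 0], [0, 0, 0], [0, 0, 0]], gripper=[0, 0, 0, 0, 0, 0, 0, 0, 0, 0, 0])

```text
time_s: 5.9
tcp_pos: [0.4419, -0.2027, 0.0076]
ee_rot: [[-0.984, 0.177, -0.001], [0.177, 0.984, 0.0], [0.001, -0.0, -1.0]]
wrist_force: [0.6, -0.3, 0.5]
gripper_width: 1.0
```

```bash
cat > look.py <<'E'
import sys
from h import *
n,x,y,w,h,k,tag=sys.argv[1:8];x,y,w,h=map(int,(x,y,w,h))
s=r.sense();print(s["time_s"],s["tcp_pos"].round(4),s["wrist_force"].round(1),round(s["gripper_width"],3))
cv2.imwrite(f"pics/{tag}.png",cv2.resize(cam(n)["image"][y:y+h,x:x+w],None,fx=int(k),fy=int(k),interpolation=cv2.INTER_CUBIC))
E
python3 look.py side 265 220 100 80 7 g6
python3 - <<'E'
from h import *
s=r.sense();p=s["tcp_pos"];R=s["ee_rot"]
for o in(0,.03,.04,.05):
  print(o,[((w2px("side",p+R@np.array([a,-.0585,-o]))-[265,220])*7).round(0).tolist() for a in(-.0095,.0095)])
E
```

```text
5.9 [ 0.4419 -0.2027  0.0076] [ 0.6 -0.3  0.5] 1.0
0 [[338.0, 510.0], [289.0, 507.0]]
0.03 [[338.0, 459.0], [288.0, 456.0]]
0.04 [[337.0, 442.0], [288.0, 439.0]]
0.05 [[337.0, 424.0], [288.0, 421.0]]
```

View pics/g6.png

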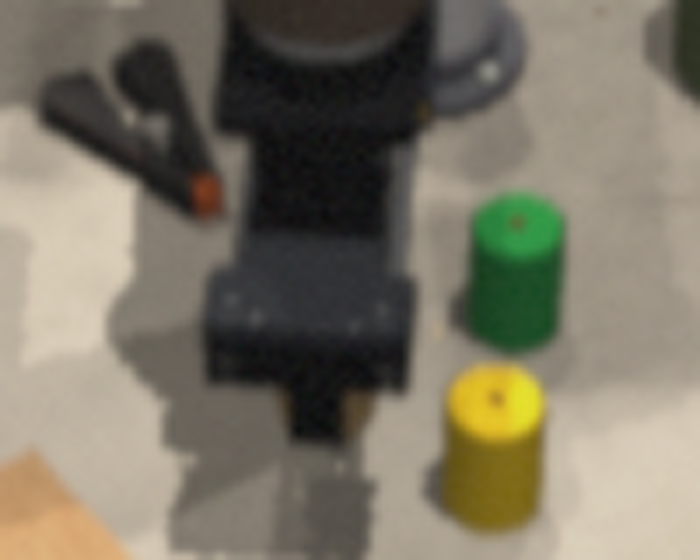

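Near fingertip bottom is at crop (315,440), i.e. side (310,283). That confirms a +40 mm offset, so true tip height = reported z + 0.040, with x and y correct. Lowering 10 mm and gripping.

Emit:
servo_tool(slide=[[0, 0, -0.17], [0, 0, 0], [0, 0, 0], [0, 0, 0], [0, 0, 0], [0, 0, 0], [0, 0, 0], [0, 0, 0]], twist=[[0, 0, 0], [0, 0, 0], [0, 0, 0], [0, 0, 0], [0, 0, 0], [0, 0, 0], [0, 0, 0], [0, 0, 0]], gripper=[0, 0, 0.7, 0.7, 0.7, 0.7, 0.7, 0.7])

```text
time_s: 7.0
tcp_pos: [0.4423, -0.2028, -0.002]
ee_rot: [[-0.984, 0.177, 0.0], [0.177, 0.984, -0.0], [-0.0, -0.0, -1.0]]
wrist_force: [-0.4, 0.0, 0.4]
gripper_width: 0.455
```

Emit:
servo_tool(slide=[[0, 0, 0], [0, 0, 0.4], [0, 0, 0.6], [0, 0, 0.8], [0, 0, 0.8], [0, 0, 0.6], [0, 0, 0.3], [0, 0, 0]], twist=[[0, 0, 0], [0, 0, 0], [0, 0, 0], [0, 0, 0], [0, 0, 0], [0, 0, 0], [0, 0, 0], [0, 0, 0]], gripper=[0.7, 0.7, 0.7, 0.7, 0.7, 0.7, 0.7, 0.7])

```text
time_s: 8.0
tcp_pos: [0.4429, -0.2028, 0.2091]
ee_rot: [[-0.984, 0.177, 0.003], [0.177, 0.984, -0.0], [-0.003, 0.0, -1.0]]
wrist_force: [0.0, 0.9, -1.8]
gripper_width: 0.451
```

```bash
python3 look.py side 250 140 110 100 7 g7
python3 - <<'E'
from h import *
s=r.sense();p=s["tcp_pos"]
for dz in(.022,-.038,-.030,-.035):
  print(dz,((w2px("side",p+[0,0,.04+dz])-[250,140])*7).round(0),((w2px("side",p+[0.003,-0.02,.04+dz])-[250,140])*7).round(0))
E
```

```text
8.0 [ 0.4429 -0.2028  0.2091] [ 0.   0.9 -1.8] 0.451
0.022 [427. 456.] [440. 493.]
-0.038 [427. 583.] [441. 619.]
-0.03 [427. 566.] [441. 603.]
-0.035 [427. 577.] [441. 613.]
```

View pics/g7.png

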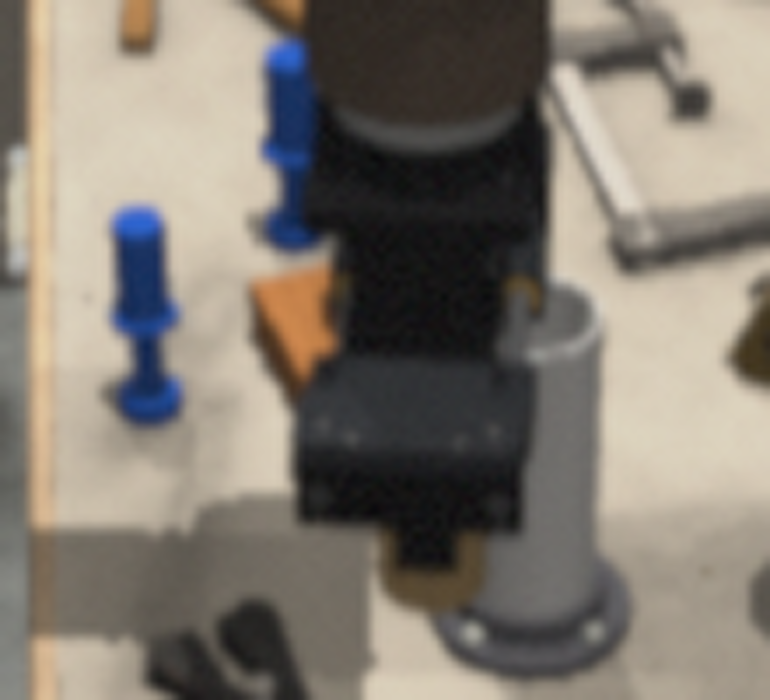

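The plug is held: opening 39 mm, plug bottom at crop (430,608) as expected. Carrying it above the mouth.

Emit:
servo_tool(slide=[[0.175, 0.578, 0], [0.175, 0.578, 0], [0.175, 0.578, 0], [0.175, 0.578, 0], [0.175, 0.578, 0], [0.175, 0.578, 0], [0, 0, 0], [0, 0, 0]], twist=[[0, 0, 0], [0, 0, 0], [0, 0, 0], [0, 0, 0], [0, 0, 0], [0, 0, 0], [0, 0, 0], [0, 0, 0]], gripper=[0.7, 0.7, 0.7, 0.7, 0.7, 0.7, 0.7, 0.7])

```text
time_s: 9.1
tcp_pos: [0.5044, 0.005, 0.2067]
ee_rot: [[-0.984, 0.177, -0.003], [0.177, 0.984, -0.001], [0.003, -0.001, -1.0]]
wrist_force: [0.2, -0.2, -0.1]
gripper_width: 0.453
```

```bash
python3 look.py side 275 130 100 100 7 g8; python3 look.py top 265 160 80 80 7 g9
python3 - <<'E'
from h import *
o=np.array([275,130])
print("mouth",[((w2px("side",[.506+a,.0052+b,.172])-o)*7).round(0).tolist() for a,b in((0,0),(.029,0),(-.029,0),(0,.029),(0,-.029))])
print("flange base",((w2px("side",[.506,.0052,0])-o)*7).round(0))
E
```

```text
9.1 [0.5044 0.005  0.2067] [ 0.2 -0.2 -0.1] 0.453
9.15 [0.5045 0.0047 0.207 ] [ 0.5 -0.5 -0.3] 0.452
mouth [[358.0, 380.0], [426.0, 376.0], [289.0, 385.0], [350.0, 340.0], [366.0, 423.0]]
flange base [352. 682.]
```

View pics/g8.png

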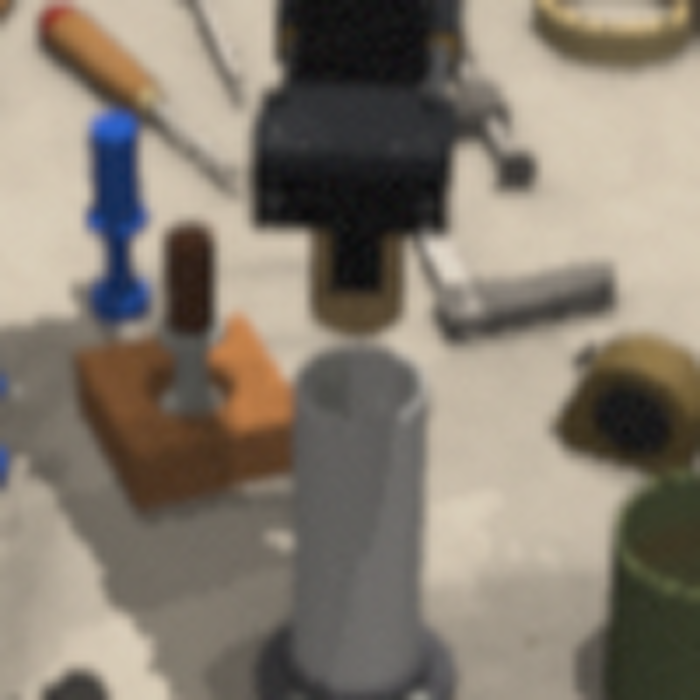

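View pics/g9.png

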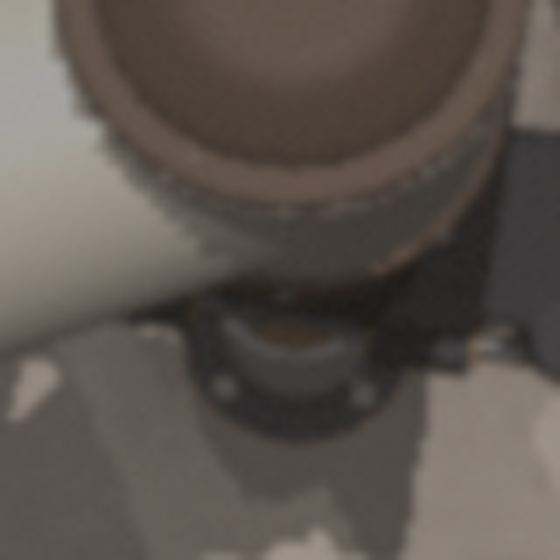

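The plug is above the mouth: plug centre col 357, tube centre col 361 (about 2 mm in x). The rod is visible upright at crop (190,280). Correcting x, then entering.

Emit:
servo_tool(slide=[[0.03, 0, -0.25], [0, 0, -0.3], [0, 0, 0], [0, 0, -0.1], [0, 0, -0.1], [0, 0, 0]], twist=[[0, 0, 0], [0, 0, 0], [0, 0, 0], [0, 0, 0], [0, 0, 0], [0, 0, 0]], gripper=[0.7, 0.7, 0.7, 0.7, 0.7, 0.7])

```text
time_s: 10.0
tcp_pos: [0.5068, 0.0053, 0.1626]
ee_rot: [[-0.984, 0.177, -0.001], [0.177, 0.984, -0.0], [0.001, -0.0, -1.0]]
wrist_force: [0.7, -0.4, -0.5]
gripper_width: 0.449
```

```bash
python3 look.py side 295 150 65 65 10 g10
```

```text
10.0 [0.5068 0.0053 0.1626] [ 0.7 -0.4 -0.5] 0.449
```

View pics/g10.png

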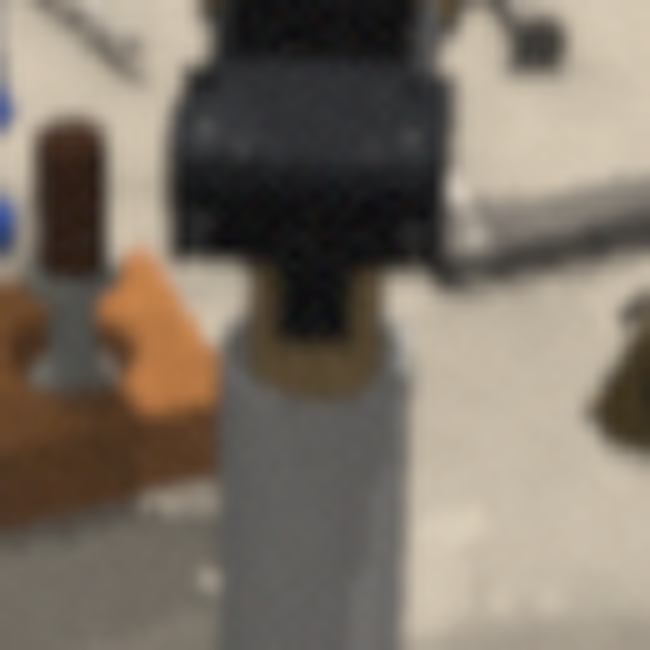

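The plug has entered the mouth centred (plug col 314, tube col 315 in the crop) with no force.

Emit:
servo_tool(slide=[[0, 0, -0.07], [0, 0, -0.07], [0, 0, -0.07], [0, 0, 0]], twist=[[0, 0, 0], [0, 0, 0], [0, 0, 0], [0, 0, 0]], gripper=[0.7, 0.7, 0.7, 0.7])

```text
time_s: 10.55
tcp_pos: [0.507, 0.0058, 0.1498]
ee_rot: [[-0.984, 0.177, -0.0], [0.177, 0.984, 0.001], [0.0, 0.001, -1.0]]
wrist_force: [0.2, 2.9, -2.5]
gripper_width: 0.448
```

Emit:
servo_tool(slide=[[0, 0, -0.07], [0, 0, -0.06], [0, 0, 0]], twist=[[0, 0, 0], [0, 0, 0], [0, 0, 0]], gripper=[0.7, 0.7, 0.7])

```text
time_s: 10.92
tcp_pos: [0.5071, 0.0055, 0.1421]
ee_rot: [[-0.984, 0.177, 0.0], [0.177, 0.984, 0.0], [0.0, 0.0, -1.0]]
wrist_force: [0.7, 2.3, -1.0]
gripper_width: 0.454
```

```bash
python3 look.py side 295 150 65 65 10 g11
```

```text
10.925 [0.5071 0.0055 0.1421] [ 0.7  2.3 -1. ] 0.454
```

View pics/g11.png

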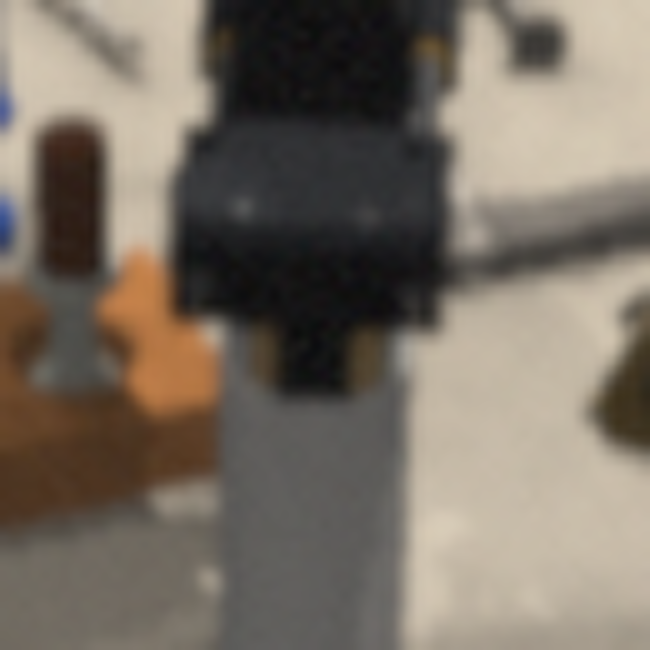

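Emit:
servo_tool(slide=[[0, 0.015, -0.05], [0, 0, -0.05], [0, 0, 0]], twist=[[0, 0, 0], [0, 0, 0], [0, 0, 0]], gripper=[0.7, 0.7, 0.7])

```text
time_s: 11.35
tcp_pos: [0.5073, 0.0056, 0.1403]
ee_rot: [[-0.984, 0.176, 0.002], [0.176, 0.984, -0.002], [-0.002, -0.001, -1.0]]
wrist_force: [-6.9, 0.9, 19.5]
gripper_width: 0.448
```

```bash
python3 look.py side 295 150 65 65 10 g12
python3 - <<'E'
from station import r
s=r.sense();print(s["moment"].round(2),s["wrist_force"].round(1))
E
```

```text
11.35 [0.5073 0.0056 0.1403] [-6.9  0.9 19.5] 0.448
[ 0.7   2.3  -0.06] [-7.4  2.1 18.8]
```

View pics/g12.png

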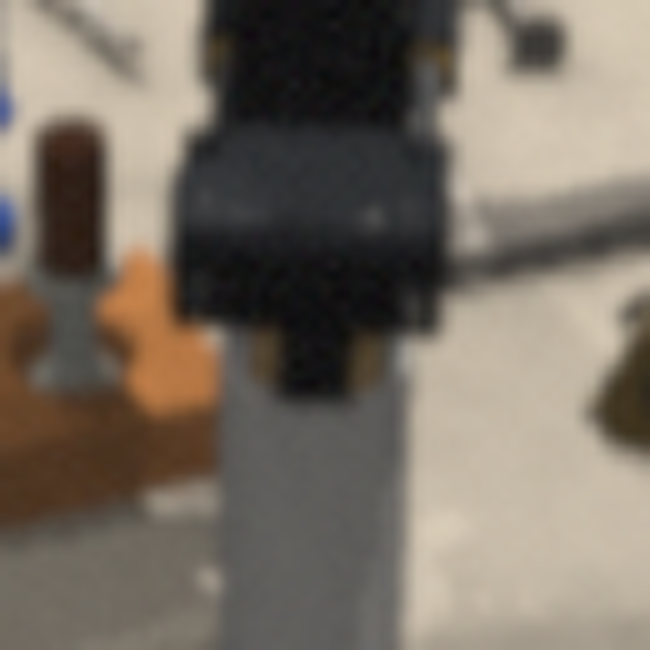

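There is 19 N vertical with −7 N in x, so the plug edge is probably on the +x flare. Backing off, shifting 1.2 mm toward −x, and retrying gently.

Emit:
servo_tool(slide=[[0, 0, 0.08], [-0.02, 0, 0], [0, 0, 0]], twist=[[0, 0, 0], [0, 0, 0], [0, 0, 0]], gripper=[0.7, 0.7, 0.7])

```text
time_s: 11.78
tcp_pos: [0.5067, 0.0059, 0.1416]
ee_rot: [[-0.984, 0.177, 0.002], [0.177, 0.984, -0.001], [-0.002, -0.0, -1.0]]
wrist_force: [2.9, -2.0, 1.4]
gripper_width: 0.453
```

Emit:
servo_tool(slide=[[0, 0, -0.05], [0, 0, 0]], twist=[[0, 0, 0], [0, 0, 0]], gripper=[0.7, 0.7])

```text
time_s: 12.02
tcp_pos: [0.5069, 0.0059, 0.1404]
ee_rot: [[-0.984, 0.176, 0.002], [0.176, 0.984, -0.001], [-0.002, -0.001, -1.0]]
wrist_force: [-2.3, -0.8, 11.0]
gripper_width: 0.45
```

There is a rigid stop at reported z = 0.1404. The fingertips are probably on the rim, which would make the true tip offset ≈ +32 mm. The plug is then 30 mm into the mouth; I'll ease off and let go.

Emit:
servo_tool(slide=[[0, 0, 0.05], [0, 0, 0], [0, 0, 0], [0, 0, 0], [0, 0, 0], [0, 0, 0]], twist=[[0, 0, 0], [0, 0, 0], [0, 0, 0], [0, 0, 0], [0, 0, 0], [0, 0, 0]], gripper=[0.7, 0, 0, 0, 0, 0])

```text
time_s: 12.78
tcp_pos: [0.5056, 0.0063, 0.1411]
ee_rot: [[-0.984, 0.177, -0.001], [0.177, 0.984, 0.0], [0.001, -0.0, -1.0]]
wrist_force: [0.4, -0.6, 0.8]
gripper_width: 0.929
```

Emit:
servo_tool(slide=[[0, 0, 0.4], [0, 0, 0.6], [0, 0, 0.8], [0, 0, 0.4], [-0.3, 0.7, 0], [-0.3, 0.7, 0], [-0.2, 0.8, 0], [-0.15, 0.7, 0], [0, 0, 0], [0, 0, 0]], twist=[[0, 0, 0], [0, 0, 0], [0, 0, 0], [0, 0, 0], [0, 0, 0], [0, 0, 0], [0, 0, 0], [0, 0, 0], [0, 0, 0], [0, 0, 0]], gripper=[0, 0, 0, 0, 0, 0, 0, 0, 0, 0])

```text
time_s: 14.02
tcp_pos: [0.4487, 0.1801, 0.2732]
ee_rot: [[-0.984, 0.176, -0.0], [0.176, 0.984, -0.0], [0.0, -0.0, -1.0]]
wrist_force: [0.2, -0.6, 0.4]
gripper_width: 1.003
```

```bash
python3 look.py side 255 120 110 90 7 g13; python3 look.py top 265 160 80 80 7 g14
python3 - <<'E'
from h import *
print(((w2px("side",[.445,.188,.123])-[255,120])*7).round(),((w2px("side",[.445,.188,.010])-[255,120])*7).round())
E
```

```text
14.025 [0.4487 0.1801 0.2732] [ 0.2 -0.6  0.4] 1.003
14.075 [0.4488 0.1797 0.2733] [ 0.1 -0.  -0. ] 1.001
[322. 307.] [326. 495.]
```

View pics/g13.png

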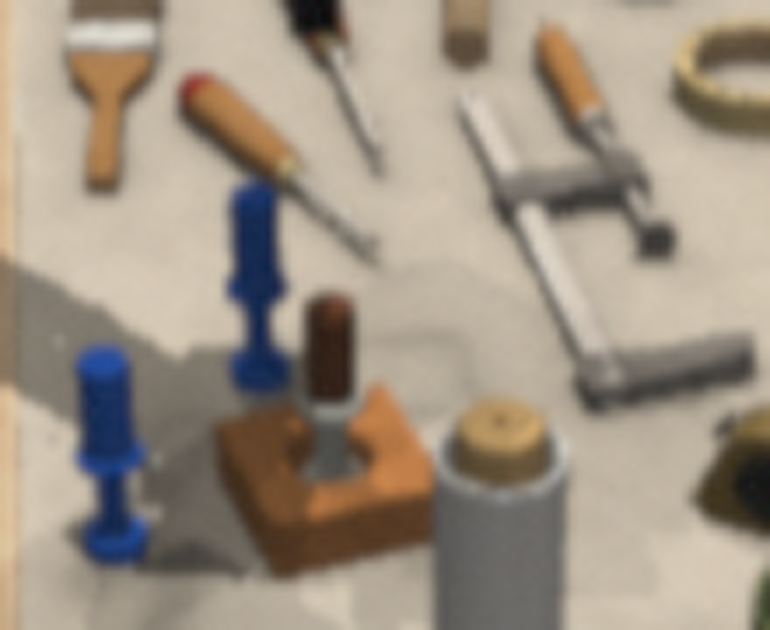

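View pics/g14.png

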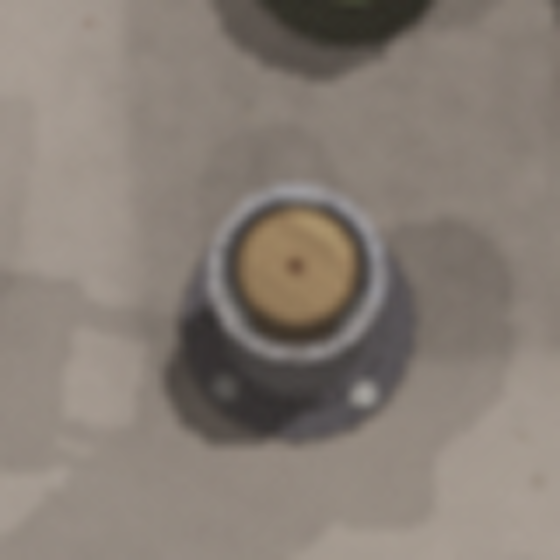

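The plug stands upright and centred in the mouth (top crop (297,265), rim (297,273)), with its top about 16 mm above the rim. The rod stands upright in its stand (side crop handle top (330,300)). Going for the rod.

Emit:
servo_tool(slide=[[-0.03, 0.15, -0.5], [0, 0, -0.7], [0, 0, 0], [0, 0, 0]], twist=[[0, 0, 0], [0, 0, 0], [0, 0, 0], [0, 0, 0]], gripper=[0, 0, 0, 0])

```text
time_s: 14.68
tcp_pos: [0.4483, 0.1892, 0.203]
ee_rot: [[-0.984, 0.177, 0.002], [0.177, 0.984, 0.001], [-0.002, 0.001, -1.0]]
wrist_force: [-0.3, -0.9, 0.5]
gripper_width: 1.001
```

```bash
python3 look.py side 255 120 100 90 7 g15
```

```text
14.675 [0.4483 0.1892 0.203 ] [-0.3 -0.9  0.5] 1.001
```

View pics/g15.png

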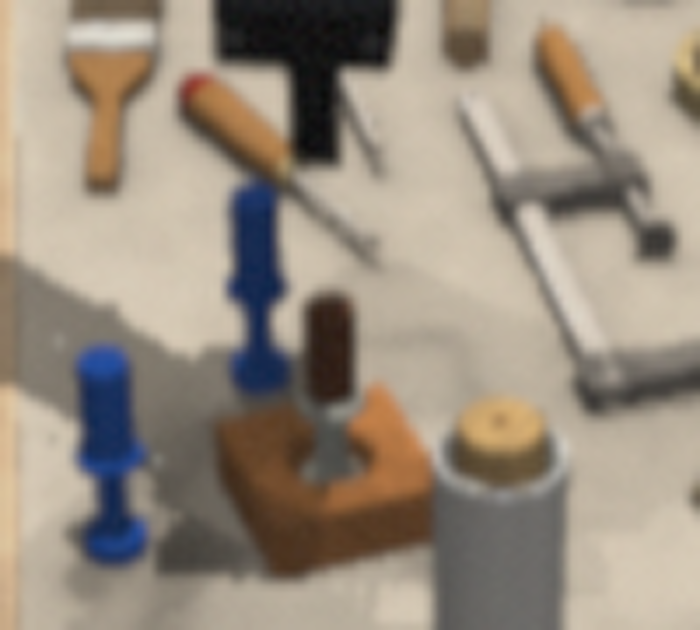

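```bash
python3 - <<'E'
from h import *
o=np.array([255,120])
s=r.sense();p=s["tcp_pos"];R=s["ee_rot"]
for off in(.032,.036,.04):print(off,((w2px("side",p+R@np.array([0,-.0585,-off]))-o)*7).round(),((w2px("side",p+R@np.array([0,-.0435,-off]))-o)*7).round())
for x in(.445,.448):
  for y in(.186,.19):print(x,y,((w2px("side",[x,y,.123])-o)*7).round(),((w2px("side",[x,y,.07])-o)*7).round())
E
python3 look.py top 200 190 70 70 8 g16
```

```text
0.032 [311. 170.] [315. 151.]
0.036 [311. 162.] [315. 144.]
0.04 [311. 154.] [314. 136.]
0.445 0.186 [322. 309.] [324. 400.]
0.445 0.19 [322. 304.] [324. 395.]
0.448 0.186 [329. 309.] [330. 399.]
0.448 0.19 [328. 304.] [330. 394.]
14.775 [0.4483 0.1897 0.2034] [-0.6  0.1 -0.4] 0.999
```

View pics/g16.png

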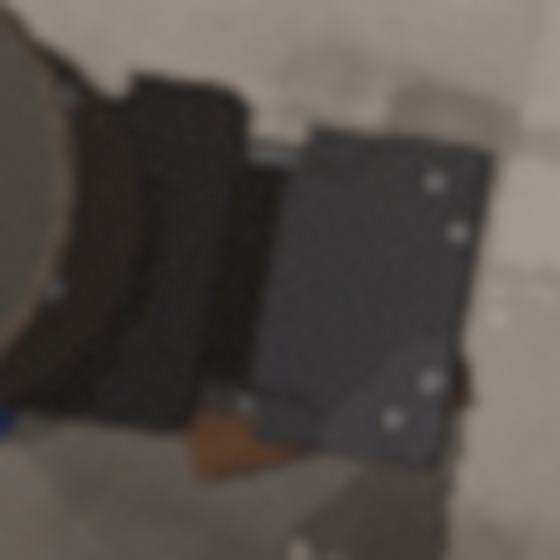

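Emit:
servo_tool(slide=[[-0.04, -0.01, -0.6], [0, 0, -0.7], [0, 0, -0.6], [0, 0, -0.5], [0, 0, -0.29], [0, 0, 0], [0, 0, 0]], twist=[[0, 0, 0], [0, 0, 0], [0, 0, 0], [0, 0, 0], [0, 0, 0], [0, 0, 0], [0, 0, 0]], gripper=[0, 0, 0, 0, 0, 0, 0])

```text
time_s: 15.7
tcp_pos: [0.4457, 0.1894, 0.0412]
ee_rot: [[-0.984, 0.177, 0.002], [0.177, 0.984, 0.002], [-0.002, 0.002, -1.0]]
wrist_force: [-0.5, 0.7, 0.2]
gripper_width: 0.999
```

Emit:
servo_tool(slide=[[0, 0, 0], [0, 0, 0], [0, 0, 0], [0, 0, 0], [0, 0, 0], [0, 0, 0], [0, 0, 0], [0, 0, 0], [0, 0, 0]], twist=[[0, 0, 0], [0, 0, 0], [0, 0, 0], [0, 0, 0], [0, 0, 0], [0, 0, 0], [0, 0, 0], [0, 0, 0], [0, 0, 0]], gripper=[0.85, 0.85, 0.85, 0.85, 0.85, 0.85, 0.85, 0.85, 0.85])

```text
time_s: 16.82
tcp_pos: [0.4449, 0.1888, 0.04]
ee_rot: [[-0.984, 0.177, 0.0], [0.177, 0.984, 0.0], [-0.0, 0.0, -1.0]]
wrist_force: [0.3, 0.6, -0.2]
gripper_width: 0.293
```

```bash
python3 look.py side 265 140 90 70 8 g17
```

```text
16.825 [0.4449 0.1888 0.04  ] [ 0.3  0.6 -0.2] 0.293
```

View pics/g17.png

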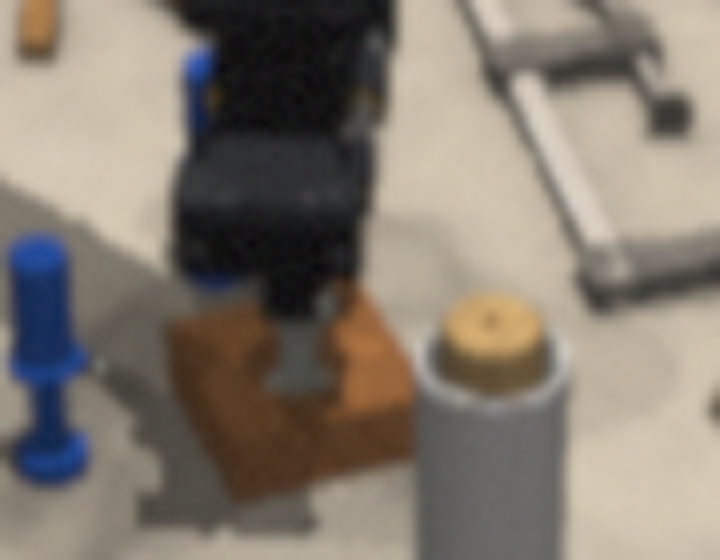

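Handle gripped (opening 25.5 mm). The foot underside is at reported z − 0.030. Lifting and carrying it over the tube.

Emit:
servo_tool(slide=[[0, 0, 0.4], [0, 0, 0.7], [0, 0, 0.8], [0, 0, 0.8], [0, 0, 0.6], [0, 0, 0.2], [0, 0, 0]], twist=[[0, 0, 0], [0, 0, 0], [0, 0, 0], [0, 0, 0], [0, 0, 0], [0, 0, 0], [0, 0, 0]], gripper=[0.85, 0.85, 0.85, 0.85, 0.85, 0.85, 0.85])

```text
time_s: 17.75
tcp_pos: [0.4441, 0.1885, 0.2491]
ee_rot: [[-0.984, 0.177, -0.001], [0.177, 0.984, -0.0], [0.001, -0.0, -1.0]]
wrist_force: [-0.8, -0.1, -2.2]
gripper_width: 0.286
```

Emit:
servo_tool(slide=[[0.1, -0.3, 0], [0.2, -0.6, 0], [0.2, -0.6, 0], [0.2, -0.6, 0], [0.2, -0.6, 0], [0.12, -0.36, 0], [0, 0, 0], [0, 0, 0]], twist=[[0, 0, 0], [0, 0, 0], [0, 0, 0], [0, 0, 0], [0, 0, 0], [0, 0, 0], [0, 0, 0], [0, 0, 0]], gripper=[0.85, 0.85, 0.85, 0.85, 0.85, 0.85, 0.85, 0.85])

```text
time_s: 18.75
tcp_pos: [0.505, 0.0052, 0.2483]
ee_rot: [[-0.984, 0.177, -0.003], [0.177, 0.984, -0.0], [0.003, -0.001, -1.0]]
wrist_force: [0.2, 0.8, -2.4]
gripper_width: 0.29
```

```bash
python3 look.py side 280 120 90 85 8 g18
```

```text
18.75 [0.505  0.0052 0.2483] [ 0.2  0.8 -2.4] 0.29
```

View pics/g18.png

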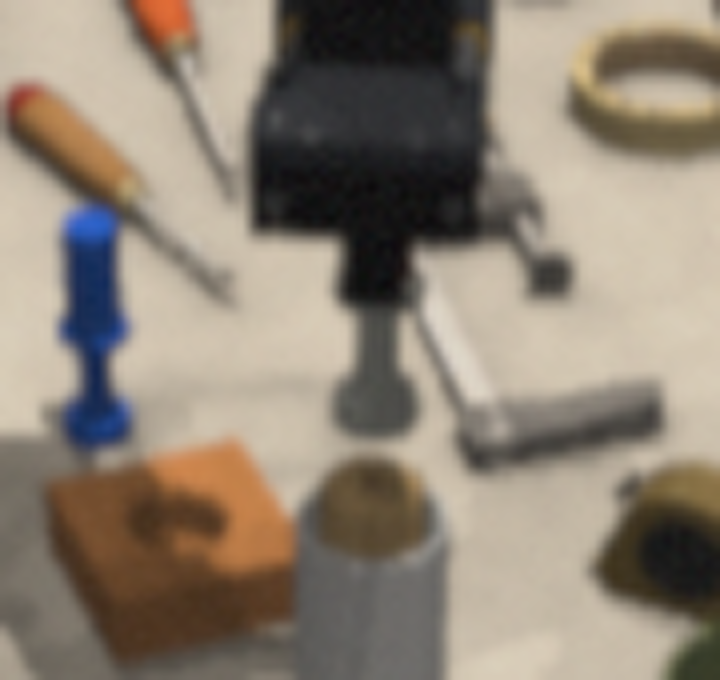

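Run:
```python
from h import *
o=np.array([280,120])
for y in(.0015,.0055,.0095):print(y,((w2px("side",[.505,y-.016,.2183])-o)*8).round(), "rim front",((w2px("side",[.506,y-.029,.172])-o)*8).round(),"back",((w2px("side",[.506,y+.029,.172])-o)*8).round())
```

```text
0.0015 [375. 445.] rim front [380. 569.] back [361. 474.]
0.0055 [373. 439.] rim front [378. 563.] back [360. 468.]
0.0095 [372. 432.] rim front [377. 556.] back [358. 461.]
```

Foot at crop col 377, tube at col 372, so I shift −2 mm in x; y agrees. Descending in small force-watched steps.

Emit:
servo_tool(slide=[[-0.03, 0, -0.2], [0, 0, -0.1], [0, 0, 0]], twist=[[0, 0, 0], [0, 0, 0], [0, 0, 0]], gripper=[0.85, 0.85, 0.85])

```text
time_s: 19.23
tcp_pos: [0.5035, 0.0051, 0.2311]
ee_rot: [[-0.984, 0.176, -0.002], [0.176, 0.984, -0.0], [0.002, -0.001, -1.0]]
wrist_force: [-1.2, 0.8, -1.3]
gripper_width: 0.29
```

Emit:
servo_tool(slide=[[0, 0, -0.08], [0, 0, 0]], twist=[[0, 0, 0], [0, 0, 0]], gripper=[0.85, 0.85])

```text
time_s: 19.48
tcp_pos: [0.5039, 0.005, 0.2268]
ee_rot: [[-0.984, 0.177, -0.001], [0.177, 0.984, -0.0], [0.001, -0.0, -1.0]]
wrist_force: [-0.7, -0.4, -1.4]
gripper_width: 0.292
```

Emit:
servo_tool(slide=[[0, 0, -0.08], [0, 0, 0]], twist=[[0, 0, 0], [0, 0, 0]], gripper=[0.85, 0.85])

```text
time_s: 19.73
tcp_pos: [0.5038, 0.005, 0.2219]
ee_rot: [[-0.984, 0.177, -0.001], [0.177, 0.984, -0.0], [0.001, -0.0, -1.0]]
wrist_force: [0.3, -0.2, -2.7]
gripper_width: 0.295
```

Emit:
servo_tool(slide=[[0, 0, -0.06], [0, 0, 0]], twist=[[0, 0, 0], [0, 0, 0]], gripper=[0.85, 0.85])

```text
time_s: 19.98
tcp_pos: [0.504, 0.005, 0.2186]
ee_rot: [[-0.984, 0.177, -0.0], [0.177, 0.984, -0.0], [0.0, -0.0, -1.0]]
wrist_force: [0.3, -0.4, -2.1]
gripper_width: 0.29
```

Emit:
servo_tool(slide=[[0, 0, -0.06], [0, 0, 0]], twist=[[0, 0, 0], [0, 0, 0]], gripper=[0.85, 0.85])

```text
time_s: 20.23
tcp_pos: [0.5049, 0.005, 0.2163]
ee_rot: [[-0.984, 0.176, 0.002], [0.176, 0.984, -0.0], [-0.002, 0.0, -1.0]]
wrist_force: [-0.4, -1.5, 3.9]
gripper_width: 0.292
```

```bash
python3 look.py side 290 135 75 70 9 g19
```

```text
20.225 [0.5049 0.005  0.2163] [-0.4 -1.5  3.9] 0.292
```

View pics/g19.png

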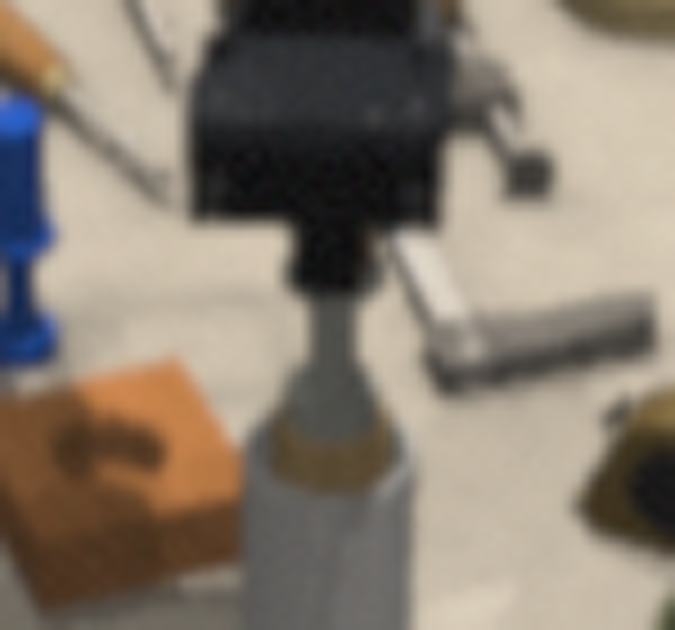

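The foot is on the plug, centred (both col 332), with contact at foot z ≈ 0.187. Pushing in 3 mm steps.

Emit:
servo_tool(slide=[[0, 0, -0.05], [0, 0, -0.03], [0, 0, 0]], twist=[[0, 0, 0], [0, 0, 0], [0, 0, 0]], gripper=[0.85, 0.85, 0.85])

```text
time_s: 20.65
tcp_pos: [0.505, 0.0051, 0.2114]
ee_rot: [[-0.984, 0.177, 0.003], [0.177, 0.984, 0.0], [-0.003, 0.001, -1.0]]
wrist_force: [0.2, 0.1, 5.2]
gripper_width: 0.293
```

Emit:
servo_tool(slide=[[0, 0, -0.04], [0, 0, 0]], twist=[[0, 0, 0], [0, 0, 0]], gripper=[0.85, 0.85])

```text
time_s: 20.9
tcp_pos: [0.5049, 0.0051, 0.2088]
ee_rot: [[-0.984, 0.177, 0.002], [0.177, 0.984, 0.0], [-0.002, 0.001, -1.0]]
wrist_force: [0.5, -0.2, 4.4]
gripper_width: 0.293
```

Emit:
servo_tool(slide=[[0, 0, -0.04], [0, 0, 0]], twist=[[0, 0, 0], [0, 0, 0]], gripper=[0.85, 0.85])

```text
time_s: 21.15
tcp_pos: [0.5048, 0.0051, 0.2062]
ee_rot: [[-0.984, 0.177, 0.002], [0.177, 0.984, 0.0], [-0.002, 0.0, -1.0]]
wrist_force: [0.6, -0.3, 5.0]
gripper_width: 0.296
```

Emit:
servo_tool(slide=[[0, 0, -0.04], [0, 0, -0.04], [0, 0, 0]], twist=[[0, 0, 0], [0, 0, 0], [0, 0, 0]], gripper=[0.85, 0.85, 0.85])

```text
time_s: 21.52
tcp_pos: [0.5046, 0.0051, 0.2011]
ee_rot: [[-0.984, 0.177, 0.001], [0.177, 0.984, 0.0], [-0.001, 0.0, -1.0]]
wrist_force: [2.2, -0.2, 3.9]
gripper_width: 0.292
```

Emit:
servo_tool(slide=[[0, 0, -0.04], [0, 0, -0.04], [0, 0, 0]], twist=[[0, 0, 0], [0, 0, 0], [0, 0, 0]], gripper=[0.85, 0.85, 0.85])

```text
time_s: 21.9
tcp_pos: [0.5044, 0.0051, 0.1962]
ee_rot: [[-0.984, 0.177, 0.001], [0.177, 0.984, 0.0], [-0.001, 0.0, -1.0]]
wrist_force: [0.0, -0.4, 3.5]
gripper_width: 0.293
```

Emit:
servo_tool(slide=[[0, 0, -0.04], [0, 0, -0.04], [0, 0, 0]], twist=[[0, 0, 0], [0, 0, 0], [0, 0, 0]], gripper=[0.85, 0.85, 0.85])

```text
time_s: 22.28
tcp_pos: [0.5044, 0.0051, 0.1913]
ee_rot: [[-0.984, 0.177, 0.001], [0.177, 0.984, 0.0], [-0.001, 0.0, -1.0]]
wrist_force: [0.3, -0.1, 3.1]
gripper_width: 0.292
```

Emit:
servo_tool(slide=[[0, 0, -0.04], [0, 0, -0.04], [0, 0, 0]], twist=[[0, 0, 0], [0, 0, 0], [0, 0, 0]], gripper=[0.85, 0.85, 0.85])

```text
time_s: 22.65
tcp_pos: [0.5043, 0.0051, 0.1865]
ee_rot: [[-0.984, 0.177, 0.001], [0.177, 0.984, 0.0], [-0.001, 0.0, -1.0]]
wrist_force: [0.7, -1.2, 4.2]
gripper_width: 0.292
```

Emit:
servo_tool(slide=[[0, 0, -0.04], [0, 0, 0]], twist=[[0, 0, 0], [0, 0, 0]], gripper=[0.85, 0.85])

```text
time_s: 22.9
tcp_pos: [0.5043, 0.0051, 0.184]
ee_rot: [[-0.984, 0.177, 0.001], [0.177, 0.984, 0.0], [-0.001, 0.0, -1.0]]
wrist_force: [-0.2, 0.0, 4.7]
gripper_width: 0.292
```

```bash
python3 look.py side 290 135 75 70 9 g20
```

```text
22.9 [0.5043 0.0051 0.184 ] [-0.2  0.   4.7] 0.292
```

View pics/g20.png

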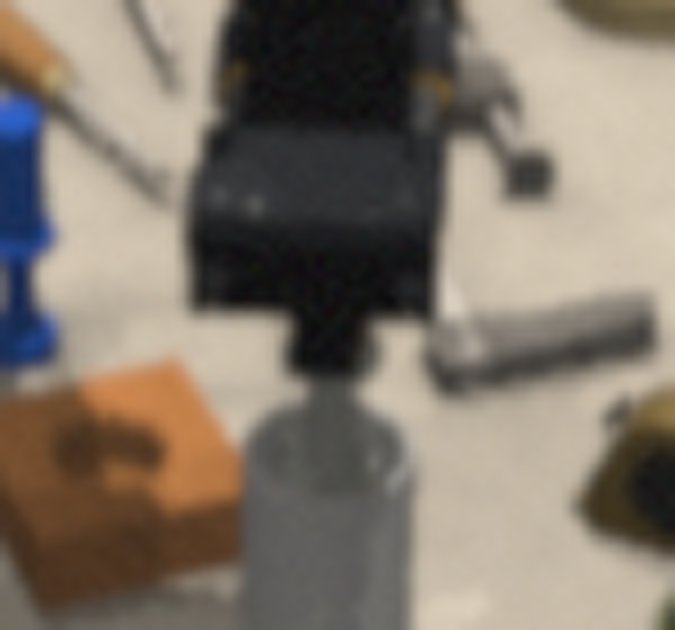

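The rod is going down straight inside the tube with a steady push of about 6 N; not bottomed yet.

Emit:
servo_tool(slide=[[0, 0, -0.04], [0, 0, 0]], twist=[[0, 0, 0], [0, 0, 0]], gripper=[0.85, 0.85])

```text
time_s: 23.2
tcp_pos: [0.5042, 0.0051, 0.1816]
ee_rot: [[-0.984, 0.177, 0.0], [0.177, 0.984, 0.0], [-0.0, 0.0, -1.0]]
wrist_force: [1.2, -0.7, 4.9]
gripper_width: 0.292
```

Emit:
servo_tool(slide=[[0, 0, -0.04], [0, 0, 0]], twist=[[0, 0, 0], [0, 0, 0]], gripper=[0.85, 0.85])

```text
time_s: 23.45
tcp_pos: [0.5042, 0.0051, 0.1792]
ee_rot: [[-0.984, 0.177, 0.0], [0.177, 0.984, 0.0], [-0.0, 0.0, -1.0]]
wrist_force: [-0.0, -0.2, 3.8]
gripper_width: 0.292
```

Emit:
servo_tool(slide=[[0, 0, -0.04], [0, 0, 0]], twist=[[0, 0, 0], [0, 0, 0]], gripper=[0.85, 0.85])

```text
time_s: 23.7
tcp_pos: [0.5042, 0.0051, 0.1768]
ee_rot: [[-0.984, 0.177, 0.0], [0.177, 0.984, 0.0], [-0.0, 0.0, -1.0]]
wrist_force: [0.8, 0.3, 4.0]
gripper_width: 0.292
```

Emit:
servo_tool(slide=[[0, 0, -0.04], [0, 0, 0]], twist=[[0, 0, 0], [0, 0, 0]], gripper=[0.85, 0.85])

```text
time_s: 23.95
tcp_pos: [0.5041, 0.0051, 0.1744]
ee_rot: [[-0.984, 0.177, 0.0], [0.177, 0.984, 0.0], [-0.0, 0.0, -1.0]]
wrist_force: [-0.1, 0.3, 5.1]
gripper_width: 0.29
```

Emit:
servo_tool(slide=[[0, 0, -0.04], [0, 0, 0]], twist=[[0, 0, 0], [0, 0, 0]], gripper=[0.85, 0.85])

```text
time_s: 24.2
tcp_pos: [0.5041, 0.005, 0.1719]
ee_rot: [[-0.984, 0.177, 0.0], [0.177, 0.984, 0.0], [-0.0, 0.0, -1.0]]
wrist_force: [1.0, -0.6, 3.9]
gripper_width: 0.292
```

Emit:
servo_tool(slide=[[0, 0, -0.04], [0, 0, 0]], twist=[[0, 0, 0], [0, 0, 0]], gripper=[0.85, 0.85])

```text
time_s: 24.45
tcp_pos: [0.5041, 0.0051, 0.1695]
ee_rot: [[-0.984, 0.177, 0.0], [0.177, 0.984, -0.0], [-0.0, 0.0, -1.0]]
wrist_force: [0.4, 0.4, 4.6]
gripper_width: 0.293
```

Emit:
servo_tool(slide=[[0, 0, -0.04], [0, 0, 0]], twist=[[0, 0, 0], [0, 0, 0]], gripper=[0.85, 0.85])

```text
time_s: 24.7
tcp_pos: [0.5041, 0.005, 0.1671]
ee_rot: [[-0.984, 0.177, 0.0], [0.177, 0.984, 0.0], [-0.0, 0.0, -1.0]]
wrist_force: [0.5, -0.2, 4.3]
gripper_width: 0.293
```

Emit:
servo_tool(slide=[[0, 0, -0.04], [0, 0, 0]], twist=[[0, 0, 0], [0, 0, 0]], gripper=[0.85, 0.85])

```text
time_s: 24.95
tcp_pos: [0.5043, 0.005, 0.1657]
ee_rot: [[-0.984, 0.177, 0.001], [0.177, 0.984, -0.0], [-0.001, -0.0, -1.0]]
wrist_force: [-0.3, -0.1, 8.2]
gripper_width: 0.297
```

Emit:
servo_tool(slide=[[0, 0, -0.04], [0, 0, 0]], twist=[[0, 0, 0], [0, 0, 0]], gripper=[0.85, 0.85])

```text
time_s: 25.2
tcp_pos: [0.5047, 0.0049, 0.1649]
ee_rot: [[-0.984, 0.176, 0.002], [0.176, 0.984, -0.001], [-0.002, -0.0, -1.0]]
wrist_force: [-2.7, 0.5, 15.4]
gripper_width: 0.294
```

Emit:
servo_tool(slide=[[0, 0, -0.04], [0, 0, 0]], twist=[[0, 0, 0], [0, 0, 0]], gripper=[0.85, 0.85])

```text
time_s: 25.45
tcp_pos: [0.5055, 0.0048, 0.1643]
ee_rot: [[-0.985, 0.175, 0.005], [0.175, 0.985, -0.001], [-0.005, -0.0, -1.0]]
wrist_force: [-4.9, 0.7, 22.9]
gripper_width: 0.296
```

The force rose well past sliding (6 → 25 N) with almost no travel, at foot z ≈ 0.134. That implies a stop face at ≈ 14 mm, so both plugs are home. Hold briefly, then withdraw.

Emit:
servo_tool(slide=[[0, 0, 0], [0, 0, 0], [0, 0, 0.1], [0, 0, 0.3], [0, 0, 0.6], [0, 0, 0.5], [0, 0, 0], [0, 0, 0]], twist=[[0, 0, 0], [0, 0, 0], [0, 0, 0], [0, 0, 0], [0, 0, 0], [0, 0, 0], [0, 0, 0], [0, 0, 0]], gripper=[0.85, 0.85, 0.85, 0.85, 0.85, 0.85, 0.85, 0.85])

```text
time_s: 26.45
tcp_pos: [0.5023, 0.005, 0.2473]
ee_rot: [[-0.984, 0.177, -0.005], [0.177, 0.984, 0.0], [0.005, -0.001, -1.0]]
wrist_force: [-0.6, 0.5, -2.0]
gripper_width: 0.29
```

```bash
python3 look.py side 280 115 90 90 7 g21;python3 look.py top 265 160 80 80 7 g22
```

```text
26.45 [0.5023 0.005  0.2473] [-0.6  0.5 -2. ] 0.29
26.5 [0.5024 0.0049 0.2473] [ 0.8 -0.3 -2.6] 0.291
```

View pics/g21.png

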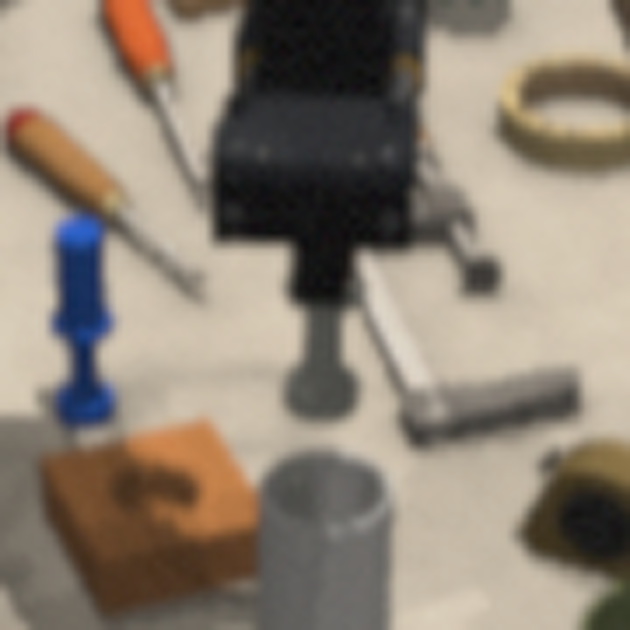

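Plugs are down in the tube (nothing stands above the rim at crop (325,490)), and the rod hasn't slipped. Returning to the stand.

Emit:
servo_tool(slide=[[-0.1, 0.3, 0], [-0.19, 0.6, 0], [-0.19, 0.6, 0], [-0.19, 0.6, 0], [-0.19, 0.6, 0], [-0.1, 0.375, 0], [0, 0, 0], [0, 0, 0]], twist=[[0, 0, 0], [0, 0, 0], [0, 0, 0], [0, 0, 0], [0, 0, 0], [0, 0, 0], [0, 0, 0], [0, 0, 0]], gripper=[0.85, 0.85, 0.85, 0.85, 0.85, 0.85, 0.85, 0.85])

```text
time_s: 27.55
tcp_pos: [0.4461, 0.189, 0.2491]
ee_rot: [[-0.984, 0.177, -0.002], [0.177, 0.984, -0.001], [0.001, -0.002, -1.0]]
wrist_force: [0.6, 0.8, -1.7]
gripper_width: 0.292
```

```bash
python3 look.py top 265 160 80 80 7 g22
```

```text
27.55 [0.4461 0.189  0.2491] [ 0.6  0.8 -1.7] 0.292
```

View pics/g22.png

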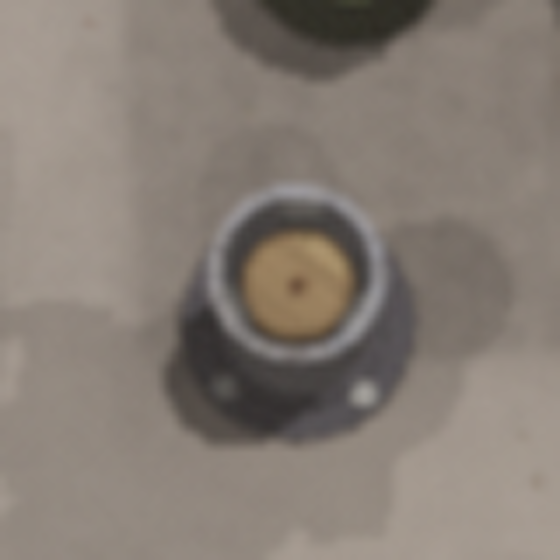

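Top view: one plug face in the tube at (297,285), rim (297,273). The top lies ~37 mm below the mouth, consistent with foot z 0.134. Lowering the rod into its hole.

Emit:
servo_tool(slide=[[-0.015, 0.01, -0.6], [0, 0, -0.8], [0, 0, -0.8], [0, 0, -0.5], [0, 0, -0.1], [0, 0, 0]], twist=[[0, 0, 0], [0, 0, 0], [0, 0, 0], [0, 0, 0], [0, 0, 0], [0, 0, 0]], gripper=[0.85, 0.85, 0.85, 0.85, 0.85, 0.85])

```text
time_s: 28.35
tcp_pos: [0.4463, 0.19, 0.0826]
ee_rot: [[-0.984, 0.177, 0.001], [0.177, 0.984, 0.0], [-0.001, 0.0, -1.0]]
wrist_force: [-0.3, 0.1, -1.0]
gripper_width: 0.298
```

```bash
python3 look.py side 265 135 80 70 9 g23
```

```text
28.35 [0.4463 0.19   0.0826] [-0.3  0.1 -1. ] 0.298
```

View pics/g23.png

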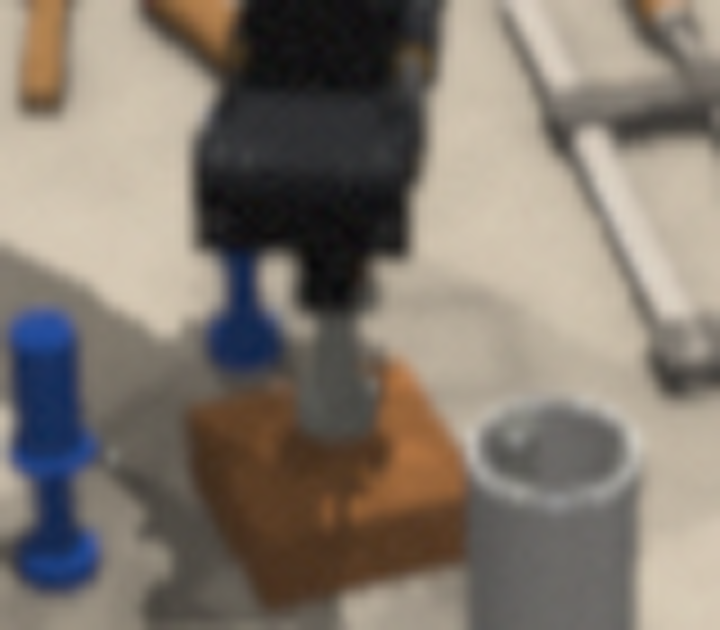

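The foot (crop col 340) is aligned over the hole (≈(340,455)).

Emit:
servo_tool(slide=[[-0.01, 0, -0.2], [0, 0, -0.2], [0, 0, 0]], twist=[[0, 0, 0], [0, 0, 0], [0, 0, 0]], gripper=[0.85, 0.85, 0.85])

```text
time_s: 28.78
tcp_pos: [0.4441, 0.1895, 0.0568]
ee_rot: [[-0.984, 0.177, -0.002], [0.177, 0.984, -0.002], [0.002, -0.002, -1.0]]
wrist_force: [0.6, -0.2, -2.6]
gripper_width: 0.295
```

Emit:
servo_tool(slide=[[0, 0, -0.12], [0, 0, -0.1], [0, 0, 0]], twist=[[0, 0, 0], [0, 0, 0], [0, 0, 0]], gripper=[0.85, 0.85, 0.85])

```text
time_s: 29.15
tcp_pos: [0.4446, 0.1899, 0.0442]
ee_rot: [[-0.984, 0.177, -0.001], [0.177, 0.984, -0.001], [0.001, -0.001, -1.0]]
wrist_force: [0.4, 0.1, -2.0]
gripper_width: 0.293
```

Emit:
servo_tool(slide=[[0, 0, -0.05], [0, 0, 0]], twist=[[0, 0, 0], [0, 0, 0]], gripper=[0.85, 0.85])

```text
time_s: 29.4
tcp_pos: [0.4449, 0.1901, 0.0416]
ee_rot: [[-0.984, 0.177, -0.0], [0.177, 0.984, -0.0], [0.0, -0.0, -1.0]]
wrist_force: [-0.3, 0.1, -2.4]
gripper_width: 0.295
```

Emit:
servo_tool(slide=[[0, 0, -0.02], [0, 0, 0]], twist=[[0, 0, 0], [0, 0, 0]], gripper=[0.85, 0.85])

```text
time_s: 29.65
tcp_pos: [0.445, 0.1902, 0.0406]
ee_rot: [[-0.984, 0.177, 0.0], [0.177, 0.984, 0.0], [-0.0, 0.0, -1.0]]
wrist_force: [0.5, -0.4, -2.2]
gripper_width: 0.296
```

Emit:
servo_tool(slide=[[0, 0, -0.02], [0, 0, 0]], twist=[[0, 0, 0], [0, 0, 0]], gripper=[0.85, 0.85])

```text
time_s: 29.9
tcp_pos: [0.4452, 0.1903, 0.04]
ee_rot: [[-0.984, 0.177, 0.001], [0.177, 0.984, 0.0], [-0.001, 0.0, -1.0]]
wrist_force: [-1.2, -0.3, 4.3]
gripper_width: 0.292
```

Emit:
servo_tool(slide=[[0, 0, -0.015], [0, 0, 0]], twist=[[0, 0, 0], [0, 0, 0]], gripper=[0.85, 0.85])

```text
time_s: 30.15
tcp_pos: [0.4453, 0.1903, 0.04]
ee_rot: [[-0.984, 0.176, 0.001], [0.176, 0.984, 0.0], [-0.001, 0.0, -1.0]]
wrist_force: [-3.5, -0.6, 10.5]
gripper_width: 0.294
```

The rod is on the hole floor (same z = 0.040 as at pick-up). Easing off, releasing and rising.

Emit:
servo_tool(slide=[[0, 0, 0.03], [0, 0, 0], [0, 0, 0], [0, 0, 0], [0, 0, 0], [0, 0, 0], [0, 0, 0], [0, 0, 0], [0, 0, 0]], twist=[[0, 0, 0], [0, 0, 0], [0, 0, 0], [0, 0, 0], [0, 0, 0], [0, 0, 0], [0, 0, 0], [0, 0, 0], [0, 0, 0]], gripper=[0.85, 0.85, 0, 0, 0, 0, 0, 0, 0])

```text
time_s: 31.28
tcp_pos: [0.4449, 0.1901, 0.0402]
ee_rot: [[-0.984, 0.177, -0.0], [0.177, 0.984, -0.0], [0.0, -0.0, -1.0]]
wrist_force: [0.7, 0.5, -0.2]
gripper_width: 0.968
```

Emit:
servo_tool(slide=[[0, 0, 0.2], [0, 0, 0.5], [0, 0, 0.8], [0, 0, 0.8], [0, 0, 0.8], [0, 0, 0.6], [-0.3, -0.8, 0], [-0.3, -0.8, 0], [-0.3, -0.8, 0], [-0.3, -0.8, 0], [0, 0, 0], [0, 0, 0]], twist=[[0, 0, 0], [0, 0, 0], [0, 0, 0], [0, 0, 0], [0, 0, 0], [0, 0, 0], [0, 0, 0], [0, 0, 0], [0, 0, 0], [0, 0, 0], [0, 0, 0], [0, 0, 0]], gripper=[0, 0, 0, 0, 0, 0, 0, 0, 0, 0, 0, 0])

```text
time_s: 32.78
tcp_pos: [0.3731, -0.0019, 0.263]
ee_rot: [[-0.984, 0.177, 0.002], [0.177, 0.984, 0.001], [-0.001, 0.001, -1.0]]
wrist_force: [-0.3, -0.1, -0.1]
gripper_width: 0.999
```

```bash
python3 look.py side 0 0 640 400 1 g24; python3 look.py top 160 100 260 200 3 g25
```

```text
32.775 [ 0.3731 -0.0019  0.263 ] [-0.3 -0.1 -0.1] 0.999
32.825 [ 0.3733 -0.0015  0.2628] [ 0.1  0.7 -0.8] 1.0
```

View pics/g24.png

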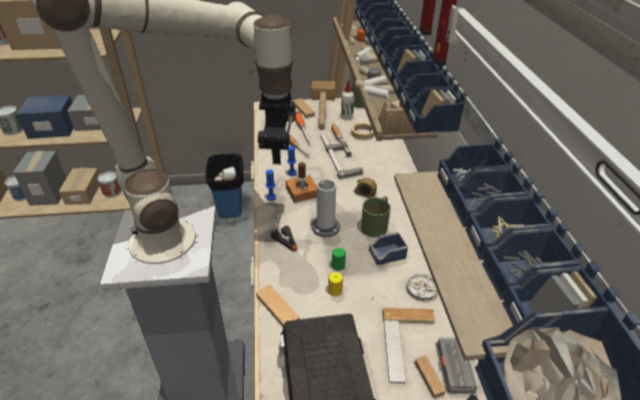

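View pics/g25.png

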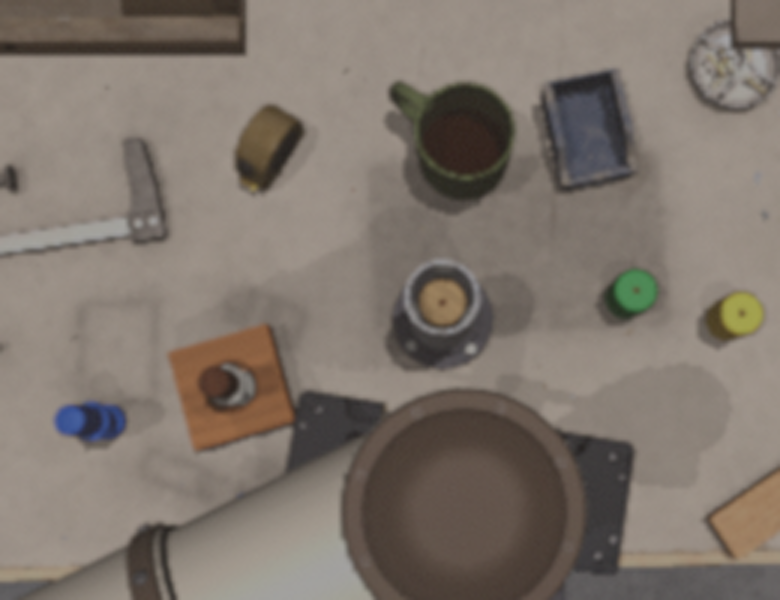

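The rod stands in its stand (top crop (215,380)), the plug face is in the tube (442,300), and the green and yellow plugs, blue rods, tape, clamp and offcut look unmoved. The robot is clear of everything, so I'm handing in.

```bash
python3 -c "
from station import r
print(r.finish_job())"
```

```text
the job is handed in; nothing more can be done
None
```

I set the loose tan plug into the tube mouth and let go. Then I rammed both plugs down with the packing rod, stood the rod back in its stand, and handed the job in at about 33 s, with no verdict reported.

**Last checks**
- **Bottoming out:** the push stayed at about 6 N while sliding. It then rose to about 25 N with almost no travel, with the rod foot at z ≈ 0.134 m. That puts the stop about 14 mm above the bench. The rod had not slipped in the grip.
- **Pictures:** the final views show a plug face about 37 mm below the mouth, which agrees with the foot height. The rod is upright in its stand, the bystanders in view look unmoved, and the arm is clear.

**What failed or disagreed**
- **First grasp missed:** the fingertips sit above the reported height. The pictures put this at about 40 mm, while what I took for the fingertips touching the tube rim puts it at about 32 mm. The plug was not disturbed, and the second grasp held.
- **Contact while placing the plug:** I met up to 19.5 N, probably fingertips on the rim, and backed off.
- **After release:** the loose plug sat about 14 mm lower than I had placed it, probably resting on the inner plug.
- **Lower sliding force than expected:** about 6 N for the two plugs together is less than two plugs at 5–12 N each would need, unless that figure is for the pair.
- **No gap between the plugs:** I could not see this directly; it is inferred from the depth and the force.

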